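# Unlock and open the sample box

### The arm

A 7-joint arm with a two-finger parallel gripper is mounted at the origin on the work surface. World frame = base frame: x ahead of the robot, y to its left, z up, the work surface at z = 0. Lengths are in m, angles in rad, forces in N, time in s.
With the tool pointing down it reaches from about 0.4 to 0.85 m from the base axis. Payload 6.9 kg.
Tool frame: the origin (TCP) lies midway between the tips of the shut fingers; the grasp point (between the pads) lies behind it (ctrl.pinch_z is the z of the grasp point in the tool frame, in m); z points along the fingers, y is the line along which they close (so a half turn about z gives the same grasp; the last joint's range is limited). The gripper opens to 85 mm and grips with 20 to 120 N. Pads are 22 mm wide; open, the fingers measure 114 mm over their backs; the gripper's body (76 mm by 85 mm) begins 54 mm behind the grasp point. The pads swing forward as they close: fully open they stand 13 mm farther back than shut.
Start: joints at [-1.232, 0.507, -0.238, 1.5, 0.126, 1.149, -0.155], TCP at [0.144, 0.608, 0.203] pointing down, gripper open.
Joint ranges: [-3.08, 3.08], [-0.24, 2.05], [-1.43, 1.35], [0, 2.5], [-1.52, 4.66], [0.17, 1.96], [-2.89, 2.89]. Speed limits (rad/s): [2.39, 2.39, 3.14, 3.14, 3.14, 3.14, 3.14].

### API

Orientations are given as a unit quaternion [w, x, y, z].
In Python, from station import ctrl, get_state, vision, ticket, models gives the robot as it stands. Calls block until the motion is done:
- ctrl.movep(position, orientation): joint-space move of the TCP to a pose.
- ctrl.movel(position, frame=None, max_speed=0.15): straight line of the TCP; frame=None keeps the orientation; max_speed is the mean speed in m/s.
- ctrl.set_joints(angles): joint-space move.
- ctrl.ungrasp() and ctrl.close_gripper(force=None): open the fingers fully, or close them until they stop; force is the grip in N (None keeps the last).
- ctrl.pause(seconds).
- ctrl.ik(position, orientation): joint angles nearest the present ones, or None.
- get_state(): the state.
- vision.grab_frame(name): name is "side" or "top"; returns (picture, depth): 384x512x3 uint8, blue, green, red; 384x512 float32, m along the optical axis (not along the pixel's ray), 0 where there is no reading.
- vision.camera_info(name): a dict with "mtx" (3x3 intrinsics, pixels), "dist_coeffs" ([k1, k2, p1, p2, k3] as OpenCV has them; the pictures are not rectified), "R" (3x3) and "t" (3): a world point X has camera coordinates R X + t. Camera axes: x right, y down, z forward; pixel columns grow to the right and rows downward; lengths in m; the calibration is good to about 2 mm. A picture is of the moment at which its call begins. camera_info takes no time and is no camera call.
A pose or a line that the arm cannot do raises ctrl.Unreachable and nothing moves.
- ticket.close_job(): hands the job in; it is judged then, once.
Trained networks look in the newest picture that a camera, given by its name, has taken for a name from the list of things; names that differ only in an ending like _2 or _b are one class to them, and where a whole thing is asked for, a point or a joint stands for the part that bears it (a point fixed in the world has none). Each returns a list of dicts, best first, with "p" (0 to 1); they miss things now and then, are a little off and sometimes report something else, mostly with a low value. They report only what shows in the picture. A call takes as long as a camera call.
- models.recognise(camera, target): "point" ([column, row] in pixels, amid what is visible of it).
- models.masks_of(camera, target): "mask" (384x512 bool, what is visible of it) and "point" ([column, row] in pixels, amid what is visible of it).
The state is a dict: "time": time; "qpos": joint angles; "qd": joint speeds; "tau": joint torques, N m; "tcp_pos": TCP position; "eef_rot": TCP orientation; "contact_force": force on the tool from outside, world axes, zero at the start; "wrist_torque": the same for the moment, N m; "width": finger opening in m; "gripper_force": force on a finger pad.
Only numpy, scipy, OpenCV 4.12 (cv2) and the standard library are available. Lean on these libraries where they do the work, as an engineer would, in place of code of your own. Each camera call takes 0.05 s, during which the arm holds its last target. There are 200 camera calls.

### The job

Open the sample box: squeeze both release tabs of its black knob and turn the knob clockwise (seen from above) until it comes up against its stop (let go and regrasp on the way if you need to), then let go so that both tabs spring back out and lock it there. Then slide the metal cover along its rails, away from the robot, until it is fully open. Do not tip over or push aside the glassware and boxes standing around.

Things in the scene. Friction and masses are not known exactly. Their poses are not given: they have to be found in the camera images.
- box: sample box fixed to the table, white walls and grey deck, 260 (x) x 300 (y) x 90 mm high. Origin: centre of its underside. Its +x is the direction in which the cover opens; z up. The knob's axis is vertical at x = -20, y = -80 mm; the deck is at z = 90 mm.
- knob_top (a point): centre of the knob's top, on its vertical axis, 58 mm above the deck; turns with the knob. Its x axis runs through the two tabs, its y axis along the steel bolt. The knob: a black disc (68 mm across, top 14 mm above the deck) with a black middle block (22 mm along x, 34 along y, up to 58 mm). Around it a flat metal plate, 116 mm across, 13 mm above the deck, hides the lock.
- tab_a_face (a point): middle of the outer face of the grey ribbed tab at the knob's -x. Each tab stands upright beside the middle block: 8 mm thick, 26 mm wide (y), from 14 to 58 mm above the deck; this point is 36 mm above the deck. The tabs' outer faces are 56 mm apart when out, 40 mm when fully in.
- tab_b_face (a point): the same on the tab at the knob's +x
- bolt_tip (a point): end of the steel bolt that sticks out of the knob along its +y to 92 mm from its axis; 12 mm wide, 14 to 24 mm above the deck. At the start it lies just ahead (+x of the box) of a 24 mm high post on the cover and blocks it; it turns with the knob.
- knob (a joint): angle of the knob, rad: 0 locked shut (as at the start), growing clockwise from above. It turns only while both tabs are pressed in; it has a half-way catch at about 1.05 where tabs that are let go lock again, and a hard stop with the last catch at 2.09 to 2.71 (differs from box to box and cannot be seen). Between catches it stays where it is left. Turning takes about 0.15 N m.
- tab_a (a joint): how far the tab at the knob's -x is pressed in, m: 0 out (in a catch), about 0.003 to 0.004 out as far as it goes between catches, 0.008 fully in. It frees the knob from about 0.0045 on. Spring: 4 N at the beginning, 8 N fully in.
- tab_b (a joint): the same for the tab at the knob's +x
- cover (a joint): how far the cover is open, m: 0 shut, 0.100 fully open (end stop), towards the box's +x. Sliding friction about 3 N.
- cover_lip (a point): middle of the top of the cover's upright lip. The cover: aluminium plate 120 (x) x 130 (y), its top 9 mm above the deck, with a lip across it 12 mm thick (x), 90 mm long (y), its top 40 mm above the deck. The cover reaches 100 mm to -x and 20 mm to +x of the lip. Axes as the box.
- bottle_a: bystander: glass bottle with blue cap, 70 mm across, 140 mm high; origin under its centre
- bottle_b: bystander: glass bottle with blue cap, 80 mm across, 150 mm high; origin under its centre
- jar: bystander: amber jar, 70 mm across, 90 mm high; origin under its centre
- beaker: bystander: glass beaker, 70 mm across, 95 mm high; origin under its centre
- tip_box: bystander: pipette tip box 122 x 87 x 65 mm; origin under its centre
- tube_rack: bystander: white tube rack 200 x 70 mm, 80 mm high; origin under its centre
- dishes: bystander: stack of petri dishes, 92 mm across, 45 mm high; origin under its centre

How it is judged:
On the way, in this order (a step that is already met when the one before it is completed fails the run):
1. both tabs are pressed in and the knob has left its first catch (value of joint each of tab_a, tab_b above 0.0045 m and value of joint knob above 0.15 rad).
2. the knob stands at its last catch and both tabs have sprung back out (value of joint knob above 2 rad and value of joint each of tab_a, tab_b below 0.002 m), for 0.2 s.
3. the cover is open (value of joint cover above 0.09 m), for 0.1 s.
At the end, for the whole second after the job is handed in: The knob is locked in its last catch (its angle over 2.0 rad, both tabs out to within 2 mm), the cover is open by more than 90 of its 100 mm, both are at rest, and the bystanders stand where they were (none tipped by over 0.4 rad or moved by over 40 mm) (all of step 2 and value of joint cover above 0.09 m and velocity of joint cover between -0.01 and 0.01 m/s and velocity of joint knob between -0.05 and 0.05 rad/s); the robot touches nothing.
It fails at once if a bystander is tipped over or pushed aside (over 40 mm) (angle between any of bottle_a, bottle_b, jar, beaker, tip_box, tube_rack, dishes's own z axis and vertical above 0.4 rad or distance of any of bottle_a, bottle_b, jar, beaker, tip_box, tube_rack, dishes from where it was at the start of the episode above 0.04 m).
It also fails if it takes over 72 s, if anything falls off the work surface, if the arm or the gripper's body presses on something with over 40 N, if the wrist force passes 120 N, or if a joint passes its speed limit or range.

## Working session

There is one attempt and no reset: what is moved stays moved. The work goes in short steps, each a Python script; the robot and the scene stay as the last script left them, time stands still between calls to the robot, and variables do not carry over. Pictures are saved under pics/ and viewed, at most 10 in all, crops included, and the job is handed in when it is done.

```bash
ls; mkdir -p pics; cat > h.py <<'E'
from station import ctrl, get_state, vision, ticket, models
import numpy as np, cv2
def world(cam, px, depth):
    i=vision.camera_info(cam); K=np.array(i["mtx"]);D=np.array(i["dist_coeffs"]);R=np.array(i["R"]);t=np.array(i["t"])
    px=np.asarray(px,float).reshape(-1,1,2); n=cv2.undistortPoints(px,K,D).reshape(-1,2)
    d=np.asarray(depth,float).reshape(-1,1)
    return (np.c_[n,np.ones(len(n))]*d-t)@R
def mask_pts(cam,m,depth):
    r,c=np.nonzero(m&(depth>0)); return world(cam,np.c_[c,r],depth[r,c])
E
python3 - <<'E'
from h import *
s=get_state();print(s['time'],ctrl.pinch_z,s['tcp_pos'],s['eef_rot'])
for cam in("top","side"):
    im,d=vision.grab_frame(cam);cv2.imwrite(f"pics/{cam}0.png",im);np.save(cam+"0.npy",d)
    for n in["box","knob_top","tab_a_face","cover_lip","bolt_tip"]:
        for r in models.masks_of(cam,n)[:3]:
            p=mask_pts(cam,r["mask"],d)
            if len(p): print(cam,n,round(r["p"],2),np.round(r["point"]),len(p),np.median(p,0).round(3),np.percentile(p,2,0).round(3),np.percentile(p,98,0).round(3))
    for n in["knob_top","tab_a_face","tab_b_face","bolt_tip","cover_lip"]:
        for r in models.recognise(cam,n)[:3]:
            c,w=np.round(r["point"]).astype(int); print("rec",cam,n,round(r["p"],2),c,w,world(cam,[r["point"]],[d[w,c]]).round(3))
E
```

```text
pics
0.0 -0.0187 [0.14415574 0.60759534 0.20254698] [-6.87416817e-05  1.16134793e-01  9.93233079e-01 -8.69465320e-04]
top box 0.77 [277. 199.] 8626 [ 0.522 -0.096  0.092] [ 0.394 -0.245  0.087] [0.659 0.046 0.133]
top box 0.15 [301. 202.] 488 [ 0.516 -0.169  0.114] [ 0.492 -0.208  0.101] [ 0.549 -0.095  0.151]
top knob_top 0.68 [304. 202.] 526 [ 0.514 -0.169  0.113] [ 0.489 -0.208  0.101] [ 0.548 -0.096  0.151]
top cover_lip 0.56 [258. 214.] 1870 [ 0.476 -0.038  0.1  ] [ 0.413 -0.105  0.091] [0.538 0.027 0.131]
top cover_lip 0.25 [277. 200.] 8635 [ 0.522 -0.096  0.092] [ 0.395 -0.245  0.087] [0.658 0.049 0.133]
top bolt_tip 0.86 [303. 200.] 506 [ 0.514 -0.169  0.114] [ 0.492 -0.208  0.101] [ 0.548 -0.095  0.151]
rec top knob_top 0.89 303 197 [[ 0.522 -0.166  0.151]]
rec top tab_a_face 0.59 346 196 [[ 0.531 -0.298  0.113]]
rec top tab_a_face 0.16 260 213 [[ 0.48  -0.045  0.098]]
rec top cover_lip 0.72 257 212 [[ 0.481 -0.037  0.1  ]]
rec top cover_lip 0.63 278 199 [[ 0.521 -0.099  0.092]]
side box 0.62 [265. 218.] 6554 [ 0.494 -0.147  0.091] [ 0.383 -0.262  0.007] [0.664 0.044 0.138]

[... 199 characters left out ...]
 ]
side cover_lip 0.73 [238. 207.] 923 [ 0.476 -0.046  0.1  ] [ 0.416 -0.109  0.096] [0.532 0.021 0.132]
side cover_lip 0.25 [301. 260.] 786 [ 0.516 -0.334  0.084] [ 0.497 -0.353  0.006] [ 0.548 -0.3    0.141]
side bolt_tip 0.67 [269. 220.] 424 [ 0.513 -0.185  0.118] [ 0.492 -0.208  0.102] [ 0.549 -0.097  0.15 ]
side bolt_tip 0.58 [242. 208.] 1015 [ 0.475 -0.046  0.1  ] [ 0.415 -0.109  0.091] [0.541 0.026 0.131]
rec side knob_top 0.92 273 218 [[ 0.512 -0.183  0.132]]
rec side tab_a_face 0.58 270 218 [[ 0.495 -0.189  0.141]]
rec side tab_b_face 0.52 280 213 [[ 0.533 -0.192  0.147]]
rec side bolt_tip 0.64 274 220 [[ 0.515 -0.187  0.123]]
rec side cover_lip 0.64 238 205 [[ 0.466 -0.04   0.098]]
```

```bash
python3 - <<'E'
from h import *
a=cv2.imread("pics/top0.png");b=cv2.imread("pics/side0.png")
cv2.imwrite("pics/v1.png",cv2.resize(a[100:310,120:400],(800,600)))
cv2.imwrite("pics/v2.png",cv2.resize(b,(800,600)))
d=np.load("top0.npy"); r,c=np.nonzero(d>0); P=world("top",np.c_[c,r],d[r,c])
near=(abs(P[:,0]-.52)<.25)&(abs(P[:,1]+.1)<.25)
dk=near&(P[:,2]>.08)&(P[:,2]<.105)
m=np.zeros(d.shape,np.uint8);m[r[dk],c[dk]]=1
n,l,st,ce=cv2.connectedComponentsWithStats(cv2.morphologyEx(m,cv2.MORPH_OPEN,np.ones((3,3))));k=1+st[1:,4].argmax()
sel=l[r,c]==k; Q=P[sel,:2].astype(np.float32); print("deck",cv2.minAreaRect(Q*1000))
t=near&(P[:,2]>.14)&(P[:,2]<.16)&(np.hypot(P[:,0]-.52,P[:,1]+.168)<.05); print("knobtop",t.sum(),cv2.minAreaRect((P[t,:2]*1000).astype(np.float32)),P[t].mean(0))
t=near&(P[:,2]>.122)&(P[:,2]<.137)&(P[:,1]>-.11)&(P[:,1]<.06); print("lip",t.sum(),cv2.minAreaRect((P[t,:2]*1000).astype(np.float32)),P[t].mean(0))
for o in["bottle_a","bottle_b","jar","beaker","tip_box","tube_rack","dishes"]:
    for q in models.masks_of("top",o)[:2]:
        p=mask_pts("top",q["mask"],d)
        if len(p): print(o,round(q["p"],2),np.median(p,0).round(3),p[:,2].max().round(3),np.round(q["point"]))
E
```

```text
deck ((526.850830078125, -98.34208679199219), (261.6611328125, 299.28173828125), 10.539592742919922)
knobtop 148 ((520.501953125, -177.83348083496094), (56.7358283996582, 31.931747436523438), 0.30781012773513794) [ 0.52095005 -0.17779728  0.14808342]
lip 136 ((514.5565185546875, -30.102611541748047), (12.46875, 88.55233764648438), 10.749491691589355) [ 0.51403198 -0.0299643   0.13001172]
bottle_a 0.95 [ 0.671 -0.287  0.105] 0.156 [340. 150.]
bottle_a 0.77 [ 0.526 -0.305  0.097] 0.144 [346. 195.]
bottle_b 0.95 [ 0.671 -0.287  0.105] 0.156 [340. 150.]
bottle_b 0.77 [ 0.526 -0.305  0.097] 0.144 [346. 195.]
jar 0.63 [0.439 0.095 0.09 ] 0.097 [210. 224.]
jar 0.53 [ 0.45  -0.446  0.046] 0.052 [383. 228.]
beaker 0.74 [0.594 0.149 0.038] 0.1 [196. 176.]
beaker 0.17 [ 0.672 -0.287  0.103] 0.156 [341. 147.]
tip_box 0.85 [0.361 0.439 0.065] 0.072 [ 99. 248.]
tube_rack 0.76 [0.557 0.427 0.05 ] 0.085 [105. 185.]
tube_rack 0.27 [ 0.515 -0.169  0.114] 0.155 [304. 198.]
dishes 0.74 [ 0.45  -0.445  0.046] 0.052 [384. 227.]
```

View pics/v1.png

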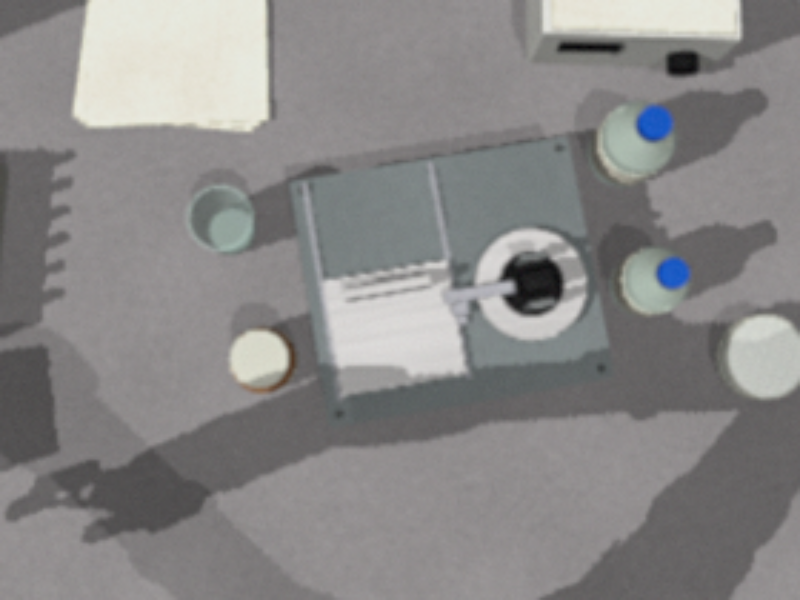

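View pics/v2.png

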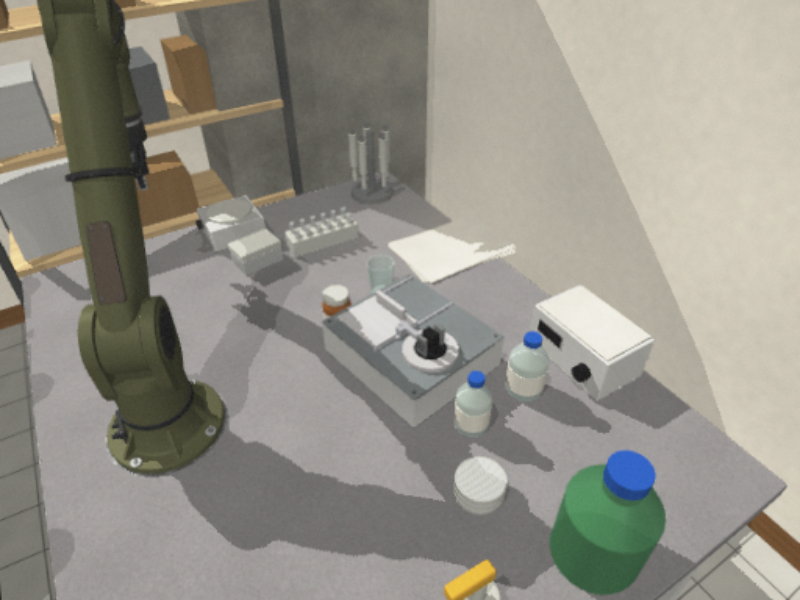

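The top view shows the knob at about (530,285) in the crop. The bolt points left to (445,298), and the cover lip is at about (390,290). Both bottles stand right of the box, and everything agrees with the depth fits. Box yaw is about 10.6°.

```bash
cat >> h.py <<'E'
from scipy.spatial.transform import Rotation as Ro
YAW=np.radians(10.6); KN=np.array([.5215,-.1795]); LIP=np.array([.5145,-.0300]); BX=np.array([np.cos(YAW),np.sin(YAW)])
def quat(a):  # tool z down, tool y at world angle a
    y=np.array([np.cos(a),np.sin(a),0]);z=np.array([0,0,-1.]);x=np.cross(y,z)
    q=Ro.from_matrix(np.c_[x,y,z]).as_quat(); return q[[3,0,1,2]]
E
python3 - <<'E'
from h import *
ctrl.movel([.144,.608,.30]); print(get_state()['time'])
for a in (YAW,YAW+np.pi,YAW-np.pi/2):
    for z in (.30,.111):
        q=ctrl.ik([*KN,z],quat(a)); print(a,z,None if q is None else np.round(q,3))
for l in (-.045,0.1):
  q=ctrl.ik([*(LIP+BX*l),.113],quat(YAW+np.pi/2)); print(None if q is None else np.round(q,3))
E
```

```text
2.2417
0.18500490071139894 0.3 [-0.25   0.42   0.843  1.532 -0.319  1.333  0.81 ]
0.18500490071139894 0.111 [-0.262  0.647  0.91   1.833 -0.615  0.971  1.101]
3.326597554301192 0.3 [-0.385  0.525  1.153  1.533 -0.484  1.399 -2.155]
3.326597554301192 0.111 [-0.356  0.762  1.151  1.834 -0.789  1.093 -1.86 ]
-1.3857914260834976 0.3 [-0.264  0.428  0.87   1.532 -0.332  1.337 -0.747]
-1.3857914260834976 0.111 [-0.357  0.765  1.156  1.834 -0.793  1.096 -0.286]
[-0.113  0.384  0.197  2.023 -0.108  0.744  1.905]
[-0.075  0.567  0.087  1.661 -0.059  0.917  1.79 ]
```

```bash
python3 - <<'E'
from h import *
q=quat(YAW)
ctrl.movep([*KN,.26],q)
ctrl.movel([*KN,.109],q)
s=get_state();print(s['time'],s['tcp_pos'],s['contact_force'],s['qpos'].round(3) if hasattr(s['qpos'],'round') else s['qpos'])
im,d=vision.grab_frame("side");cv2.imwrite("pics/v3.png",cv2.resize(im[130:310,180:420],(800,600)))
ctrl.close_gripper(40); s=get_state()
print(s['time'],s['width'],s['gripper_force'],np.round(s['contact_force'],1),np.round(s['wrist_torque'],2))
E
```

```text
6.4667 [ 0.52197472 -0.17983901  0.10976782] [0.76501107 0.43862271 0.62238568] [-0.171  0.588  0.731  1.834 -0.49   0.907  0.972]
7.0667 0.034724529371530255 38.6545729637146 [-1.4  2.7 17.7] [ 0.58  0.29 -0.04]
```

View pics/v3.png

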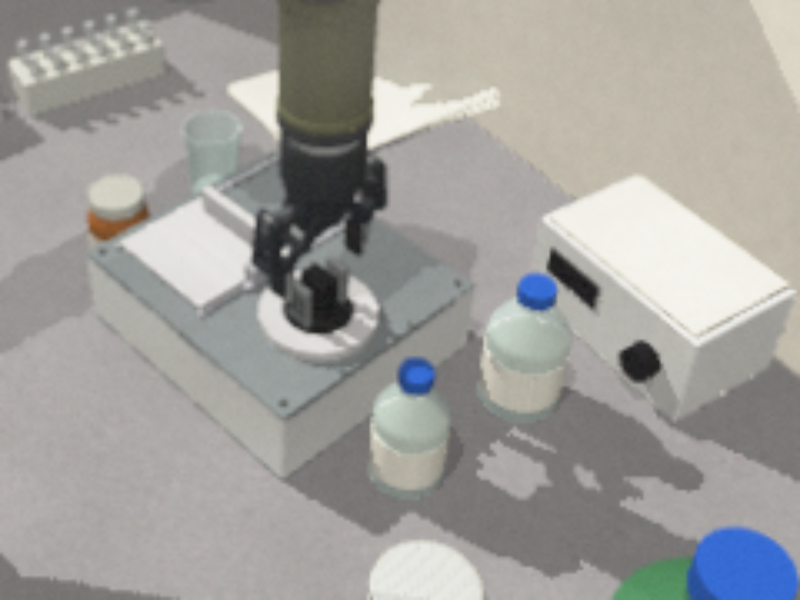

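The view shows the fingers straddling the knob at about (320,275), one on each tab. Next I'll turn the knob in steps and watch the torque.

```bash
cat >> h.py <<'E'
def turn(total,step,lim=1.2):
    q=np.array(get_state()['qpos'],float);n=0
    while n<total-1e-6:
        n+=step;q[6]-=step;ctrl.set_joints(q);s=get_state()
        print(round(s['time'],2),round(n,2),round(s['width'],4),np.round(s['contact_force'],1),np.round(s['wrist_torque'],2),np.round(s['tau'][6],2),np.round(s['qpos'][6],3))
        if abs(s['wrist_torque'][2])>lim: break
E
python3 - <<'E'
from h import *
p=get_state()['tcp_pos']
turn(.4,.1)
im,d=vision.grab_frame("side");cv2.imwrite("pics/v4.png",cv2.resize(im[160:270,190:340],(800,586)))
E
```

```text
7.32 0.1 0.0324 [-2.8  1.9  7.5] [ 0.34  0.63 -0.12] -0.39 0.874
7.57 0.2 0.0327 [-2.2  1.1  7.9] [ 0.36  0.75 -0.15] -0.25 0.774
7.82 0.3 0.0328 [-3.1  2.3  9.4] [ 0.42  0.89 -0.11] -0.25 0.674
8.07 0.4 0.0328 [-3.1  1.9  9.5] [ 0.42  0.93 -0.07] -0.25 0.574
```

View pics/v4.png

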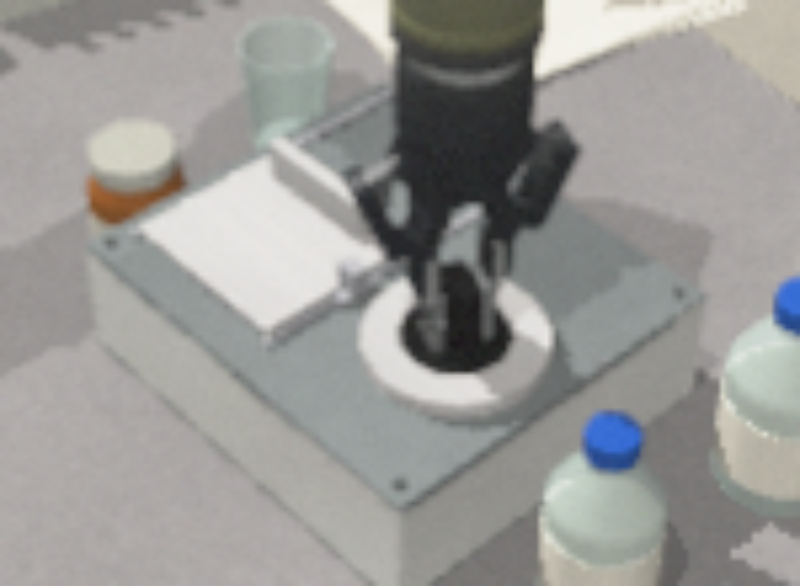

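```bash
cat >> h.py <<'E'
def bolt():
    for cam in("side","top"):
        im,d=vision.grab_frame(cam);r,c=np.nonzero(d>0);P=world(cam,np.c_[c,r],d[r,c]);v=P[:,:2]-KN;R=np.hypot(*v.T)
        for lo,hi,zl,zh in((60,94,.108,.12),(14,34,.115,.16)):
            m=(R*1000>lo)&(R*1000<hi)&(P[:,2]>zl)&(P[:,2]<zh)
            l=v[m]@np.c_[BX,[-BX[1],BX[0]]]; a=np.degrees(np.arctan2(l[:,0],l[:,1]))  # cw from box +y
            h,e=np.histogram(a,36,(-180,180)); print(cam,lo,{int(e[i]):int(h[i]) for i in range(36) if h[i]})
    return
E
python3 - <<'E'
from h import *
bolt()
i=vision.camera_info("side");print(-np.array(i["R"]).T@np.array(i["t"]))
im,d=vision.grab_frame("side");cv2.imwrite("pics/v5.png",cv2.resize(im[190:250,240:310],(700,600),interpolation=cv2.INTER_NEAREST))
E
```

```text
side 60 {-20: 7, -10: 12}
side 14 {-180: 6, -170: 5, -160: 4, -150: 6, -140: 6, -130: 8, -120: 7, -110: 9, -100: 17, -90: 7, -80: 8, -70: 2, -50: 3, -40: 1, 0: 1, 10: 1, 30: 1, 50: 1, 70: 2, 80: 5, 90: 1, 100: 1, 110: 3, 120: 5, 130: 9, 140: 12, 150: 7, 160: 4, 170: 6}
top 60 {-10: 1, 10: 9, 20: 41}
top 14 {}
[ 0.05024976 -0.86218404  0.91064833]
```

View pics/v5.png

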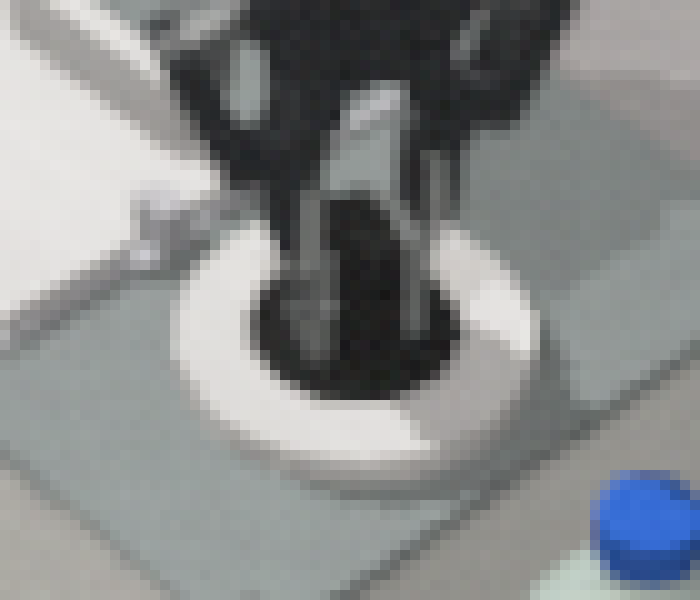

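The bolt is now at about 20–30° clockwise in the top depth image, so the knob is following the gripper. I'll continue to the stop.

```bash
python3 - <<'E'
from h import *
turn(2.35,.08,.7)
bolt()
E
```

```text
8.52 0.08 0.0328 [-1.   1.   3.1] [ 0.27  0.47 -0.11] -0.29 0.499
8.77 0.16 0.0325 [-1.8  1.9  4.9] [ 0.35  0.75 -0.05] -0.24 0.419
9.02 0.24 0.0329 [-3.2  1.9  5.2] [ 0.41  0.7  -0.14] -0.21 0.339
9.27 0.32 0.033 [-2.2  2.8  6.3] [ 0.41  0.79 -0.08] -0.21 0.259
9.52 0.4 0.0334 [-4.2  2.2  6.5] [ 0.45  0.79 -0.07] -0.21 0.179
9.77 0.48 0.0332 [-3.4  2.1  6.4] [ 0.57  0.86 -0.05] -0.21 0.099
10.02 0.56 0.033 [-3.6  2.9  6.7] [ 0.54  0.95 -0.11] -0.21 0.019
10.27 0.64 0.0334 [-3.9  3.   7.5] [ 0.65  1.03 -0.07] -0.21 -0.061
10.52 0.72 0.0329 [-3.7  2.5  7.3] [ 0.72  1.13 -0.09] -0.21 -0.141
10.77 0.8 0.0333 [-4.8  3.5  7.6] [ 0.77  1.14 -0.13] -0.21 -0.221
11.02 0.88 0.0331 [-5.   3.2  9.1] [ 0.86  1.11 -0.1 ] -0.21 -0.301
11.27 0.96 0.0331 [-5.3  4.3  8.8] [ 0.88  1.15 -0.08] -0.21 -0.381
11.52 1.04 0.0334 [-5.8  3.5  8. ] [ 0.95  1.17 -0.12] -0.21 -0.461
11.77 1.12 0.0332 [-5.1  3.7  9. ] [ 0.93  1.21 -0.07] -0.21 -0.541
12.02 1.2 0.0336 [-5.5  4.8  9.6] [ 1.06  1.23 -0.06] -0.21 -0.621
12.27 1.28 0.0329 [-4.8  5.  10.5] [ 1.15  1.28 -0.1 ] -0.21 -0.701
12.52 1.36 0.0331 [-5.2  6.4  8.9] [ 1.17  1.21 -0.13] -0.21 -0.781
12.77 1.44 0.0333 [-5.8  6.4  9.9] [ 1.25  1.22 -0.05] -0.21 -0.861
13.02 1.52 0.033 [-5.3  5.8  9.5] [ 1.27  1.25 -0.05] -0.21 -0.941
13.27 1.6 0.0332 [-5.6  5.9 10.3] [ 1.33  1.28 -0.07] -0.21 -1.021
13.52 1.68 0.0332 [-5.4  5.7 10.2] [ 1.43  1.2  -0.04] -0.21 -1.101
13.77 1.76 0.0332 [-5.   6.   9.7] [1.46 1.32 0.27] -0.56 -1.18
14.02 1.84 0.0333 [-4.5  5.3 10.2] [1.25 1.29 1.4 ] -1.72 -1.259
side 60 {-20: 11, -10: 10, 110: 8, 120: 33}
side 14 {-180: 8, -170: 10, -160: 6, -150: 9, -140: 8, -130: 14, -120: 13, -100: 1, -90: 8, -80: 5, -70: 3, -60: 2, -40: 2, -30: 2, -10: 4, 0: 4, 110: 2, 140: 3, 150: 4, 170: 2}
top 60 {}
top 14 {}
```

```bash
python3 - <<'E'
from h import *
ctrl.ungrasp();ctrl.pause(.3);s=get_state();print(s['time'],s['width'],np.round(s['contact_force'],1))
p=s['tcp_pos'];ctrl.movel([p[0],p[1],.26])
ctrl.movep([*(LIP-BX*.05),.26],quat(YAW+np.pi/2))
print(get_state()['time'])
bolt()
im,d=vision.grab_frame("side")
r,c=np.nonzero(d>0);P=world("side",np.c_[c,r],d[r,c])
t=(P[:,2]>.142)&(P[:,2]<.155)&(np.hypot(*(P[:,:2]-KN).T)<.045);print(t.sum(),cv2.minAreaRect((P[t,:2]*1000).astype(np.float32)))
cv2.imwrite("pics/v6.png",cv2.resize(im[170:260,210:330],(800,600)))
E
```

```text
14.975 0.0853363920877753 [ 0.7 -1.1 -0.6]
18.425
side 60 {-20: 9, -10: 12, 110: 12, 120: 31}
side 14 {-180: 6, -170: 13, -160: 19, -150: 9, -140: 14, -130: 12, -120: 2, -110: 1, -100: 6, -90: 8, -80: 4, -70: 2, -60: 1, -50: 1, -40: 5, -30: 2, 0: 4, 10: 5, 20: 7, 30: 4, 40: 4, 50: 7, 60: 1, 90: 1, 100: 1, 110: 3, 120: 4, 130: 1, 140: 1, 150: 2, 160: 1}
top 60 {110: 17, 120: 29}
top 14 {-180: 5, -170: 7, -160: 6, -150: 4, -140: 5, -130: 1, 110: 4, 120: 4, 130: 1, 140: 1}
109 ((521.5975952148438, -178.45733642578125), (56.01496505737305, 31.680843353271484), 62.626468658447266)
```

View pics/v6.png

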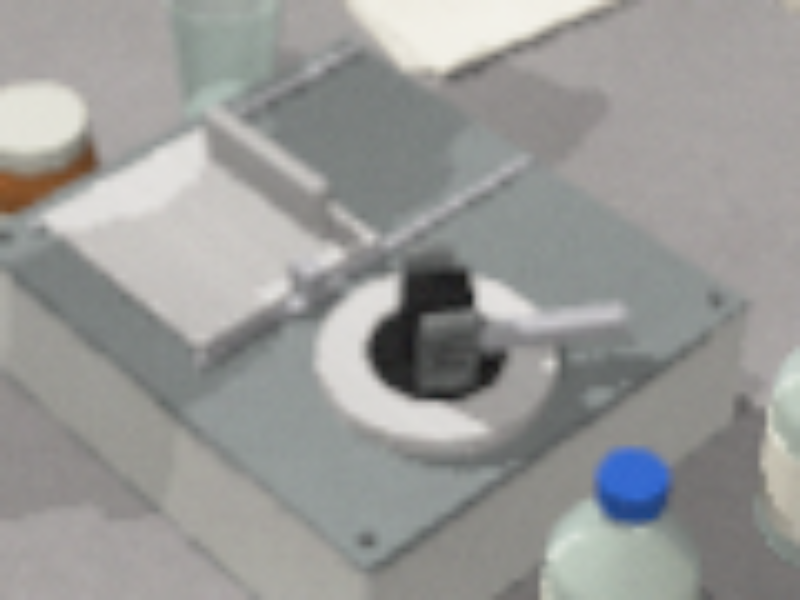

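The bolt now lies at about (620,315), roughly 125° clockwise. The tab span is 56 mm, so both tabs are out and the knob is locked. Next I'll push the cover.

```bash
python3 - <<'E'
from h import *
ctrl.close_gripper(40)
q=quat(YAW+np.pi/2)
ctrl.movel([*(LIP-BX*.05),.112],q)
s=get_state();print(s['time'],np.round(s['contact_force'],1))
for l in list(np.arange(-.03,.08,.02))+list(np.arange(.08,.105,.005)):
    ctrl.movel([*(LIP+BX*l),.112],q,max_speed=.08);s=get_state();f=np.array(s['contact_force']);print(round(s['time'],2),round(l,3),f.round(1))
    if f[:2]@BX<-12: break
p=np.array(s['tcp_pos']);print(((p[:2]-LIP)@BX).round(4))
ctrl.pause(.2)
p[:2]-=BX*.03;ctrl.movel(p,q);p[2]=.30;ctrl.movel(p,q)
ctrl.movep([.35,.15,.35],q)
im,d=vision.grab_frame("top");r,c=np.nonzero(d>0);P=world("top",np.c_[c,r],d[r,c])
t=(P[:,2]>.122)&(P[:,2]<.137)&(np.abs((P[:,:2]-LIP)@[-BX[1],BX[0]])<.04)&(np.abs((P[:,:2]-LIP)@BX-.05)<.08)
print("lip travel",t.sum(),np.median((P[t,:2]-LIP)@BX)); print(get_state()['time'],get_state()['contact_force'])
bolt()
im,d=vision.grab_frame("side");cv2.imwrite("pics/v7.png",cv2.resize(im[130:290,170:390],(800,582)))
E
```

```text
20.475 [-0.1  0.3 -0.9]
20.88 -0.03 [ 0.1  0.  -0.4]
21.27 -0.01 [-0.7 -0.2  0.2]
21.68 0.01 [-0.8  1.3  0.3]
22.07 0.03 [-0.6  0.1 -0.1]
22.48 0.05 [-0.7  0.4 -0.5]
22.88 0.07 [ 0.1 -1.  -0.2]
23.15 0.08 [0.3 0.  0.4]
23.4 0.085 [-0.5 -0.6 -0.4]
23.65 0.09 [-0.2  0.1  0.3]
23.9 0.095 [ 1.   0.7 -0.1]
24.15 0.1 [-0.1  0.6  0.7]
0.1003
lip travel 123 -0.0005719802760788289
27.275 [-0.44764383 -1.2173864  -0.19263546]
side 60 {-20: 10, -10: 9, 110: 13, 120: 29}
side 14 {-180: 8, -170: 11, -160: 14, -150: 12, -140: 14, -130: 13, -120: 3, -110: 2, -100: 5, -90: 7, -80: 4, -70: 4, -50: 1, -40: 3, -30: 4, 0: 6, 10: 3, 20: 7, 30: 5, 40: 4, 50: 8, 100: 1, 110: 4, 120: 3, 130: 2, 140: 2, 160: 2}
top 60 {-20: 11, -10: 14, 110: 17, 120: 30}
top 14 {-180: 5, -170: 6, -160: 7, -150: 5, -140: 6, -130: 7, -120: 7, -90: 2, -80: 2, -70: 3, -60: 4, -50: 3, -40: 4, -30: 3, -20: 4, -10: 1, 0: 7, 10: 8, 20: 4, 30: 8, 40: 7, 50: 4, 60: 1, 70: 2, 80: 1, 90: 2, 100: 1, 110: 6, 120: 4, 130: 1, 140: 1}
```

View pics/v7.png

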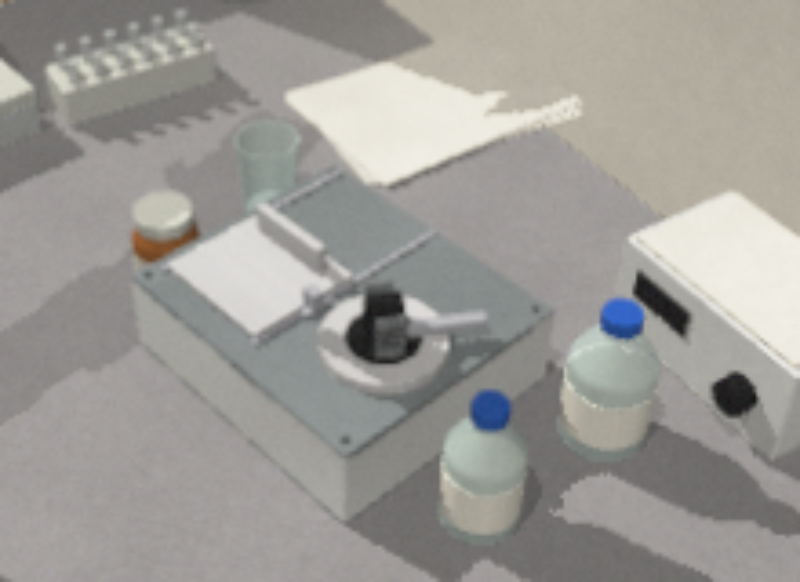

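The cover has not moved: the lip is still at (290,235). The fingers must have passed over or missed it, so I'll go back behind the lip and look.

```bash
python3 - <<'E'
from h import *
q=quat(YAW+np.pi/2)
ctrl.movep([*(LIP-BX*.04),.2],q);ctrl.movel([*(LIP-BX*.04),.108],q)
s=get_state();print(s['time'],s['tcp_pos'],s['eef_rot'],q,s['width'],np.round(s['contact_force'],1))
im,d=vision.grab_frame("side");cv2.imwrite("pics/v8.png",cv2.resize(im[150:270,190:350],(800,600)))
E
```

```text
29.2417 [ 0.475806   -0.03686866  0.10898276] [ 7.52941983e-04 -9.26380527e-02  9.95699561e-01 -9.01300217e-05] [ 0.         -0.09237059  0.9957247   0.        ] -3.3601836366149527e-05 [ 0.3  0.4 -0.7]
```

View pics/v8.png

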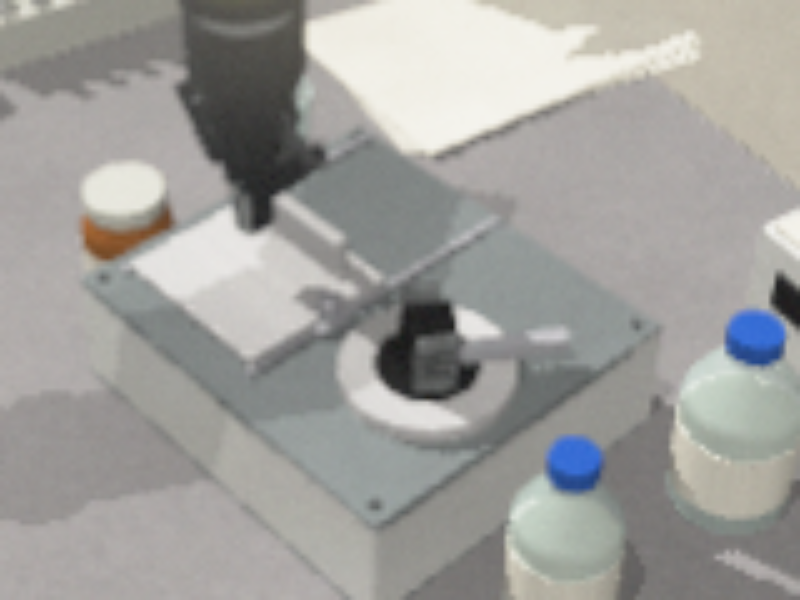

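```bash
python3 - <<'E'
from h import *
i=vision.camera_info("side");a=[np.array(i[k],float) for k in("mtx","dist_coeffs","R","t")]
X=np.array([[.4758,-.0369,.109],[*LIP,.13],[*KN,.148]])
print(cv2.projectPoints(X,cv2.Rodrigues(a[2])[0],a[3],a[0],a[1])[0].reshape(-1,2))
for cam in("side","top"):
    im,d=vision.grab_frame(cam);r,c=np.nonzero(d>0);P=world(cam,np.c_[c,r],d[r,c])
    n=(abs(P[:,0]-.476)<.05)&(abs(P[:,1]+.037)<.06)&(P[:,2]>.105)&(P[:,2]<.2)
    for lo in np.arange(.105,.2,.01):
        m=n&(P[:,2]>=lo)&(P[:,2]<lo+.01)
        if m.sum():print(cam,lo.round(3),m.sum(),((P[m,:2]-LIP)@np.c_[BX,[-BX[1],BX[0]]]).min(0).round(3),((P[m,:2]-LIP)@np.c_[BX,[-BX[1],BX[0]]]).max(0).round(3))
E
```

```text
[[240.33801146 201.05515495]
 [249.02985507 191.38709544]
 [274.98050137 212.08117524]]
side 0.105 37 [-0.035 -0.06 ] [0.003 0.022]
side 0.115 34 [-0.027 -0.061] [0.004 0.023]
side 0.125 55 [-0.008 -0.044] [0.006 0.023]
side 0.135 6 [-0.05  -0.007] [-0.045  0.003]
side 0.145 16 [-0.052 -0.013] [-0.036  0.007]
side 0.155 20 [-0.052 -0.014] [-0.034  0.009]
side 0.165 12 [-0.051 -0.014] [-0.041  0.007]
side 0.175 16 [-0.053 -0.026] [-0.046  0.026]
side 0.185 41 [-0.054 -0.034] [-0.03   0.035]
side 0.195 18 [-0.053 -0.038] [-0.03   0.038]
```

The visible fingertips end at z of about 0.135 although TCP z reads 0.109, so the real tips sit about 25 mm higher than reported. I'll go down in guarded steps.

```bash
python3 - <<'E'
from h import *
q=quat(YAW+np.pi/2)
def tip():
    im,d=vision.grab_frame("side");r,c=np.nonzero(d>0);P=world("side",np.c_[c,r],d[r,c])
    l=(P[:,:2]-LIP)@np.c_[BX,[-BX[1],BX[0]]]
    n=(l[:,0]<-.030)&(l[:,0]>-.06)&(abs(l[:,1])<.02)&(P[:,2]>.104)&(P[:,2]<.2)
    return np.sort(P[n,2])[:4].round(3)
for z in np.arange(.104,.079,-.004):
    ctrl.movel([*(LIP-BX*.04),z],q,max_speed=.03);s=get_state();f=s['contact_force'];print(round(s['time'],2),z.round(3),s['tcp_pos'][2].round(4),np.round(f,1),tip())
    if f[2]>4: break
E
```

```text
29.68 0.104 0.1039 [-0.1 -0.6 -0.4] [0.105 0.132 0.133 0.136]
30.01 0.1 0.0997 [-0.2  0.6 -0.2] [0.128 0.129 0.132 0.134]
30.34 0.096 0.0958 [0.2 0.  0.2] [0.125 0.125 0.127 0.128]
30.68 0.092 0.0918 [ 0.5 -0.3 -0.1] [0.119 0.125 0.126 0.127]
31.01 0.088 0.0878 [0.5 0.9 0.7] [0.118 0.12  0.121 0.122]
31.34 0.084 0.0838 [ 0.  -0.2 -0.1] [0.115 0.118 0.119 0.119]
31.68 0.08 0.0798 [-0.  -0.5 -0.1] [0.105 0.109 0.11  0.11 ]
```

```bash
python3 - <<'E'
from h import *
q=quat(YAW+np.pi/2)
for l in list(np.arange(-.02,.075,.02))+list(np.arange(.08,.105,.005)):
    ctrl.movel([*(LIP+BX*l),.081],q,max_speed=.07);s=get_state();f=np.array(s['contact_force']);print(round(s['time'],2),round(l,3),f.round(1))
    if f[:2]@BX<-15: break
p=np.array(s['tcp_pos']);print(((p[:2]-LIP)@BX).round(4))
ctrl.pause(.2)
p[:2]-=BX*.03;ctrl.movel(p,q);p[2]=.28;ctrl.movel(p,q)
ctrl.movep([.35,.15,.35],q)
im,d=vision.grab_frame("top");r,c=np.nonzero(d>0);P=world("top",np.c_[c,r],d[r,c])
t=(P[:,2]>.122)&(P[:,2]<.137)&(np.abs((P[:,:2]-LIP)@[-BX[1],BX[0]])<.04)&(np.abs((P[:,:2]-LIP)@BX-.05)<.08)
print("lip travel",t.sum(),np.median((P[t,:2]-LIP)@BX)); print(get_state()['time'])
im,d=vision.grab_frame("side");cv2.imwrite("pics/v9.png",cv2.resize(im[130:290,170:390],(800,582)))
E
```

```text
32.16 -0.02 [-0.6  0.4  0.4]
32.59 0.0 [-0.3 -0.3  0.4]
33.02 0.02 [-0.5  0.4 -0.9]
33.46 0.04 [ 1.4 -0.2 -0.4]
33.89 0.06 [-0.1 -0.4  0.1]
34.33 0.08 [-0.   0.4 -0.4]
34.58 0.085 [-3.9 -1.4  2.2]
34.83 0.09 [-21.   -3.4  12.2]
0.0836
lip travel 119 0.09891619972507328
38.05
```

View pics/v9.png

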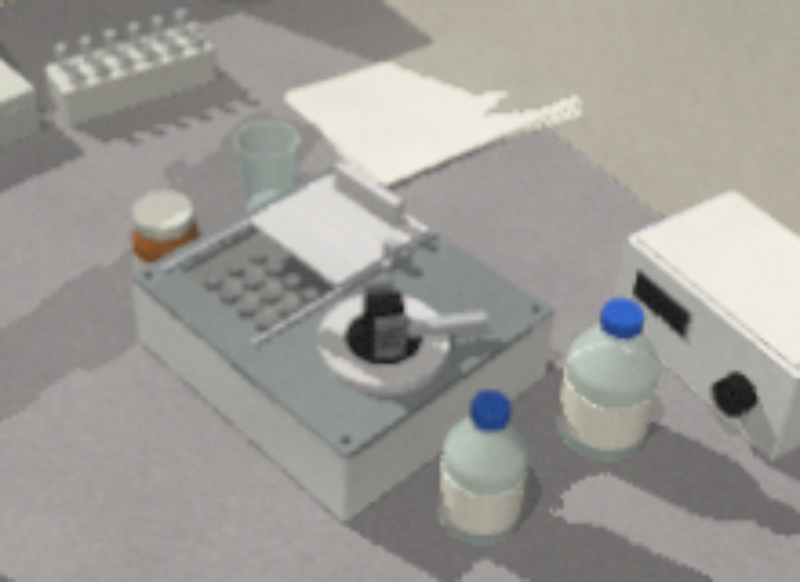

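The cover is fully open: the lip is at (370,190) and has travelled about 99 mm. The knob is still at its stop with the tabs out, and the bystanders stand where they were.

```bash
python3 -c "
from h import *
print(ticket.close_job())"
```

```text
the job is handed in; nothing more can be done
None
```

The job is handed in at about 38 s: the knob is at its stop, about 2.2 rad, with both tabs out, the cover is open about 99 mm, and the bystanders in view stand where they were; the hand-in gave no verdict.

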